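# Load the orbital shaker's bottle clamps

### The job

Load the shaker for a run: stand each of the four closed vessels (the big brown bottle, the mid-sized white bottle, the small bottle and the narrow sample pot) in the clamp made for its diameter, the closest fit, so that none rattles about in too wide a clamp. Keep them upright, lower each one between the arms until its foot is on the clamp's base before you let go, and leave all four standing free in their clamps.

Things in the scene. Friction and masses are not known exactly. Their poses are not given: they have to be found in the camera images.
- amber_bottle: big brown reagent bottle with black cap, loose, upright: body 63 mm diameter and straight up to 97 mm, cap 38 mm diameter, 132 mm tall overall, about 0.33 kg. Origin: centre of its underside; z up. Round: yaw does not matter. Its clamp is clamp_69.
- diluent_bottle: mid-sized white reagent bottle with orange cap, loose, upright: body 54 mm diameter and straight up to 96 mm, cap 33 mm diameter, 131 mm tall overall, about 0.27 kg. Origin: centre of its underside; z up. Round. Its clamp is clamp_60.
- stain_bottle: small squat white bottle with red cap, loose, upright: body 37 mm diameter and straight up to 50 mm, cap 29 mm diameter above that, 82 mm tall overall, about 0.1 kg. Origin: centre of its underside; z up. Round. Its clamp is clamp_43.
- sample_pot: narrow white sample pot with a bare aluminium screw cap, loose, upright: body 28 mm diameter and straight up to 64 mm, cap 25 mm diameter from 68 mm up, 85 mm tall overall, about 0.045 kg. Origin: centre of its underside; z up. Round. Its clamp is clamp_34.
- clamp_69: stainless clamp for the 63 mm brown bottle (the largest clamp): base disc 3 mm thick, four upright steel arms around it, 69 mm clear between facing arms, the arms' tips flared out, inside, to 79 mm across; 42 mm tall overall. Fixed on the shaker platform. Origin: centre of the base disc's underside; z up. A seated vessel's foot stands 3 mm above this origin.
- clamp_60: stainless clamp for the 54 mm white bottle (the second largest): base disc 3 mm thick, four upright steel arms around it, 60 mm clear between facing arms, the arms' tips flared out, inside, to 70 mm across; 42 mm tall overall. Fixed on the shaker platform. Origin: centre of the base disc's underside; z up. A seated vessel's foot stands 3 mm above this origin.
- clamp_43: stainless clamp for the 37 mm small bottle (the second smallest bore, the lowest): base disc 3 mm thick, four upright steel arms around it, 43 mm clear between facing arms, the arms' tips flared out, inside, to 53 mm across; 22 mm tall overall. Fixed on the shaker platform. Origin: centre of the base disc's underside; z up. A seated vessel's foot stands 3 mm above this origin.
- clamp_34: stainless clamp for the 28 mm sample pot (the narrowest): base disc 3 mm thick, four upright steel arms around it, 34 mm clear between facing arms, the arms' tips flared out, inside, to 44 mm across; 26 mm tall overall. Fixed on the shaker platform. Origin: centre of the base disc's underside; z up. A seated vessel's foot stands 3 mm above this origin.
- shaker: low orbital shaker, fixed, switched off: white housing under a square-cornered aluminium platform, 260 mm square, whose top is 60 mm above the bench. Origin: on the bench under the platform's centre; x away from its control panel. The four clamps stand on the platform, neighbours 110 to 145 mm apart between centres.
There are look-alikes about, which are no part of the job. What is shaped like the amber_bottle but yellow is not meant.

How it is judged:
By the outcome, as a careful person would: the job done as asked, in the order asked, and still so for the second after the job is handed in, with the robot touching nothing.
It also fails if it takes over 109 s, if anything falls off the work surface, if the arm or the gripper's body presses on something with over 40 N, if the wrist force passes 120 N, or if a joint passes its speed limit or range.

### The arm

A 6-joint arm with a two-finger parallel gripper is mounted at the origin on a cart in front of the work surface, level with it; the furniture and walls round the work are solid. World frame = base frame: x ahead of the robot, y to its left, z up, the work surface at z = 0. Lengths are in mm, angles in rad, forces in N, time in s.
With the tool pointing down it reaches from about 300 to 775 mm from the base axis. Payload 14.6 kg.
Tool frame: the origin (TCP) lies between the finger pads; the fingertips stand 22 mm ahead of it and the grasp point (between the pads) lies 3 mm ahead of it (manip.tcp_to_tips is the distance from the TCP to the fingertips, in mm); y points along the fingers, z is the direction in which the jaws open and shut, and the axes are right-handed (so a half turn about y gives the same grasp; the last joint's range is limited). The gripper opens to 94 mm and grips with 3 to 60 N. Pads are 16 mm wide; open, the fingers measure 119 mm over their backs; the gripper's body (75 mm by 177 mm) begins 78 mm behind the grasp point.
Start: joints at [-1.295, 0.3, 1.521, -0, 1.321, -0.067], TCP at [184.862, -517.992, 227.446] pointing down, gripper open.
Joint ranges: [-3.03, 3.03], [-0.79, 2.21], [0.23, 2.52], [-1.04, 4.18], [0, 3.07], [-2.55, 2.55]. Speed limits (rad/s): [2.22, 2.22, 2.57, 3.14, 3.14, 3.14].

### API

Orientations are given as [roll, pitch, yaw] about the fixed x, y, z axes, in that order (R = Rz(yaw) Ry(pitch) Rx(roll)).
In Python, from cell import manip gives the robot as it stands.
- The arm moves only by the shell command python3 -m jog 'ROWS' [OPENING] [FORCE]. ROWS is JSON, one flat list of numbers, 6 for each row, row after row: the shift along the tool's x, y, z in mm, then the turn, a rotation vector about the tool's x, y, z in degrees. A call has 1 to 10 rows; each row is the pose to reach, as a shift and turn from the pose commanded when the call began, along the tool's axes at that moment; what a row does not reach only later rows make up. A row lasts 1/12 s, in which the tool goes at most 41.7 mm and 7.16 degrees, less where a joint would pass 70% of its speed; a pose out of reach is approached as far as the arm can. A call with a gripper value outside its range is refused whole. OPENING is the finger opening in mm, from 0 to 94, set as the call begins (- or left out, the last holds). The fingers move at their own pace and stop on an object; FORCE is the grip in N (left out, the last holds). Time passes only in rows, so rows that repeat a pose let the fingers close. It gives the time, the measured TCP pose, the force and the opening at its end, in the units of the state.
- manip.read_state(): the state, without advancing time (a new reading comes with each control period).
- manip.camera(name): name is "side" or "top" or "wrist"; returns a dict with "img" (420x560x3 uint8, red, green, blue), "intrinsics" (3x3 intrinsics, pixels), "origin" and "orientation" of the camera in the world. Camera axes: x right, y down, z forward; pixel columns grow to the right and rows downward; lengths in mm; the calibration is good to about 2 mm. A picture is of the moment at which its call begins. There is no depth.
- manip.sign_off(): hands the job in, once; it reports no verdict.
Trained networks look in a picture, given as the dict that the camera call returned (one of the last four; its "shot" number tells which), for a name from the list of things; names that differ only in an ending like _2 or _b are one class to them, and where a whole thing is asked for, a point or a joint stands for the part that bears it (a point fixed in the world has none). Each returns a list of dicts, best first, with "score" (0 to 1); they miss things now and then, are a little off and sometimes report something else, mostly with a low value. They report only what shows in the picture. A call takes as long as a camera call. They do not tell look-alikes from the thing itself.
- manip.masks_of(thing, picture): "pixels" (420x560 bool, what is visible of it) and "xy" ([column, row] in pixels, amid what is visible of it).
- manip.tip_of(thing, picture): "xy" ([column, row] in pixels: a listed point, or the origin of a listed thing).
The state is a dict: "clock": time; "joints": joint angles; "qd": joint speeds; "effort": joint torques, N m; "eef_pos": TCP position; "eef_rot": TCP orientation; "wrist_force": force on the tool from outside, world axes, zero at the start; "moment": the same for the moment, N m; "finger_gap": finger opening in mm.
Only numpy, scipy, OpenCV 4.12 (cv2) and the standard library are available. Lean on these libraries where they do the work, as an engineer would, in place of code of your own. Each camera call takes 0.05 s, during which the arm holds its last target.

## Working session

There is one attempt and no reset: what is moved stays moved. The work goes in short steps, Python scripts to look and compute and a shell command to move; the robot and the scene stay as the last step left them, time stands still between calls to the robot, and variables do not carry over. Pictures are saved under pics/ and viewed, and the job is handed in when it is done.

```bash
ls; mkdir -p pics; python3 - <<'E'
from cell import manip
import cv2,numpy as np
s=manip.read_state();print(s)
for n in ("side","top","wrist"):
    c=manip.camera(n);cv2.imwrite(f"pics/{n}0.png",c["img"][:,:,::-1]);print(n,c["intrinsics"],c["origin"],c["orientation"],c["shot"])
    if n!="wrist":
        for t in "amber_bottle diluent_bottle stain_bottle sample_pot clamp_69 clamp_60 clamp_43 clamp_34 shaker".split():
            print(t,[(np.round(d["xy"]),round(d["score"],2)) for d in manip.tip_of(t,c)])
E
```

```text
pics
{'clock': 0.0, 'joints': array([-1.29460205e+00,  3.00452198e-01,  1.52160113e+00, -2.88941858e-06,
        1.32067779e+00, -6.66247973e-02]), 'qd': array([-0.00059275,  0.00118261, -0.0005801 , -0.0004241 ,  0.00180166,
       -0.00178864]), 'effort': array([ 1.08571785e-03, -5.31812489e+01, -3.52735698e+01,  7.09031126e-02,
        2.44477938e-02, -1.05477916e-04]), 'eef_pos': array([ 184.79694841, -517.76998149,  226.88819762]), 'eef_rot': array([-1.57193246e+00,  7.30016482e-05, -2.79877290e+00]), 'wrist_force': array([-0.09333587, -0.2858014 , -0.793924  ]), 'moment': array([ 0.02066663,  0.00691657, -0.01322378]), 'finger_gap': 94.05991309948426}
side [[522.51798148   0.         283.02074648]
 [  0.         522.51798148 208.24034752]
 [  0.           0.           1.        ]] [ 554.80879258 1098.27687029  588.73192873] [-2.01659444  0.02018225  3.12135336] 1
amber_bottle [(array([284., 235.]), 0.87), (array([314., 198.]), 0.69)]
diluent_bottle [(array([319., 216.]), 0.59)]
stain_bottle [(array([258., 197.]), 0.6)]
sample_pot [(array([263., 219.]), 0.75)]
clamp_69 [(array([
[... 1004 characters left out ...]
array([216., 258.]), 0.75), (array([150., 257.]), 0.61)]
clamp_60 [(array([156., 186.]), 0.86), (array([226., 194.]), 0.79), (array([216., 258.]), 0.75), (array([150., 257.]), 0.61)]
clamp_43 [(array([156., 186.]), 0.86), (array([226., 194.]), 0.79), (array([216., 258.]), 0.75), (array([150., 257.]), 0.61)]
clamp_34 [(array([156., 186.]), 0.86), (array([226., 194.]), 0.79), (array([216., 258.]), 0.75), (array([150., 257.]), 0.61)]
shaker [(array([195., 224.]), 0.84)]
wrist [[356.81991041   0.         275.2462097 ]
 [  0.         356.81991041 210.19010461]
 [  0.           0.           1.        ]] [ 255.84658724 -493.08463901  384.43126172] [ 2.87610345e+00  4.24746543e-04 -1.22763571e+00] 3
```

View pics/top0.png

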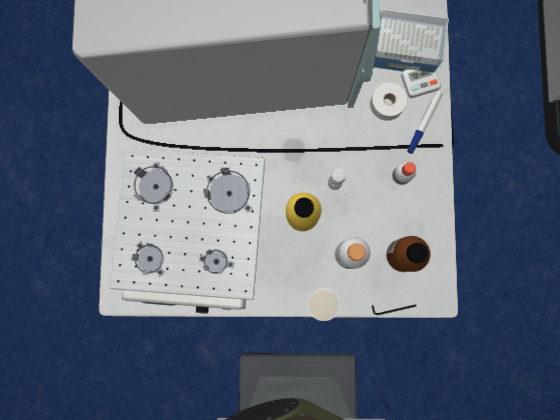

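View pics/side0.png

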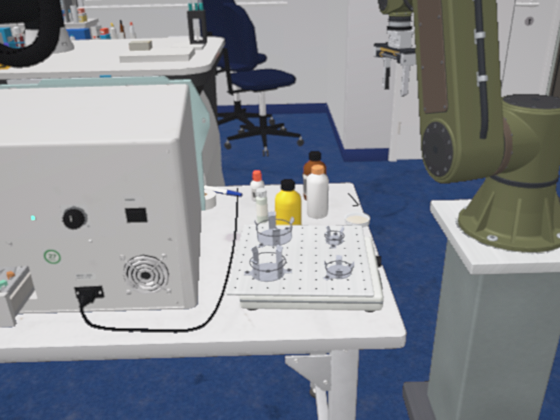

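```bash
cat > h.py <<'E'
from cell import manip
import cv2,numpy as np
from scipy.spatial.transform import Rotation as Ro
def Rm(c): return Ro.from_euler('xyz',c["orientation"]).as_matrix()
def hit(c,uv,z):
    d=Rm(c)@np.linalg.inv(c["intrinsics"])@np.array([uv[0],uv[1],1.]);o=np.array(c["origin"])
    return o+d*(z-o[2])/d[2]
def proj(c,p):
    q=c["intrinsics"]@(Rm(c).T@(np.asarray(p,float)-c["origin"]));return q[:2]/q[2]
def shot(n,f):
    c=manip.camera(n);cv2.imwrite(f"pics/{f}.png",c["img"][:,:,::-1]);return c
E
python3 - <<'E'
from h import *
for n in ("top","side"):
    c=manip.camera(n)
    for t in "amber_bottle diluent_bottle stain_bottle sample_pot clamp_69 shaker".split():
        z=60 if 'clamp' in t else 0
        print(n,t,[(np.round(d["xy"]).tolist(),np.round(hit(c,d["xy"],z)[:2]).tolist()) for d in manip.tip_of(t,c)])
    if n=="top":
        im=c["img"][:,:,::-1]
        a=cv2.resize(im[140:310,100:270],None,fx=3.4,fy=3.4,interpolation=cv2.INTER_CUBIC);cv2.imwrite("pics/topA.png",a)
        a=cv2.resize(im[150:290,270:450],None,fx=4,fy=4,interpolation=cv2.INTER_CUBIC);cv2.imwrite("pics/topB.png",a)
        for uv in [(112,60),(370,100),(110,122),(350,105)]: print("inst",uv,hit(c,uv,0)[:2],hit(c,uv,300)[:2])
    else:
        cv2.imwrite("pics/sideA.png",cv2.resize(c["img"][150:320,180:400,::-1],None,fx=3.5,fy=3.5,interpolation=cv2.INTER_CUBIC))
E
```

```text
top amber_bottle [([401.0, 256.0], [457.0, -191.0]), ([305.0, 212.0], [539.0, -8.0])]
top diluent_bottle [([349.0, 252.0], [462.0, -93.0])]
top stain_bottle [([405.0, 174.0], [614.0, -204.0])]
top sample_pot [([334.0, 182.0], [599.0, -64.0])]
top clamp_69 [([215.0, 256.0], [453.0, 155.0]), ([150.0, 257.0], [451.0, 273.0]), ([227.0, 194.0], [566.0, 135.0]), ([157.0, 185.0], [582.0, 265.0])]
top shaker [([196.0, 223.0], [519.0, 202.0])]
inst (112, 60) [847.19431758 379.16140485] [721.51535147 272.31356288]
inst (370, 100) [ 763.59835024 -137.96594346] [662.61630893 -92.03781265]
inst (110, 122) [718.81302954 377.52886829] [631.06200561 271.16332988]
inst (350, 105) [753.39087186 -98.28509346] [655.42444642 -64.07995599]
side amber_bottle [([285.0, 235.0], [540.0, 11.0]), ([312.0, 197.0], [462.0, -199.0])]
side diluent_bottle [([319.0, 212.0], [450.0, -105.0]), ([273.0, 237.0], [569.0, 22.0])]
side stain_bottle [([258.0, 200.0], [610.0, -191.0])]
side sample_pot [([265.0, 222.0], [588.0, -59.0])]
side clamp_69 [([272.0, 237.0], [568.0, 131.0]), ([267.0, 271.0], [579.0, 263.0]), ([338.0, 272.0], [446.0, 273.0]), ([336.0, 241.0], [437.0, 154.0])]
side shaker [([301.0, 282.0], [512.0, 214.0]), ([320.0, 213.0], [448.0, -102.0])]
```

View pics/topA.png

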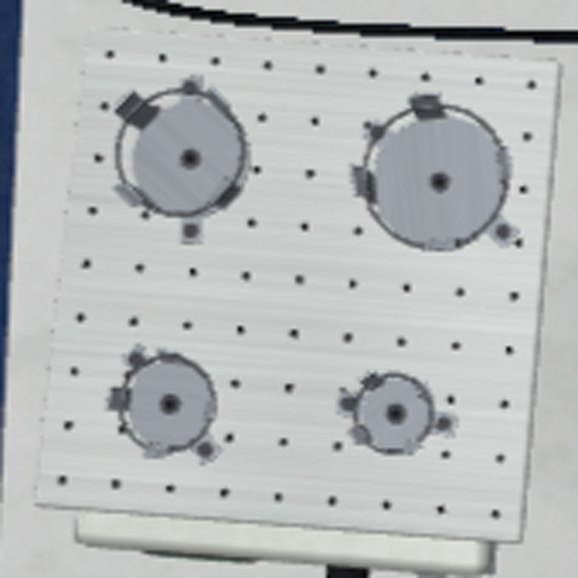

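View pics/topB.png

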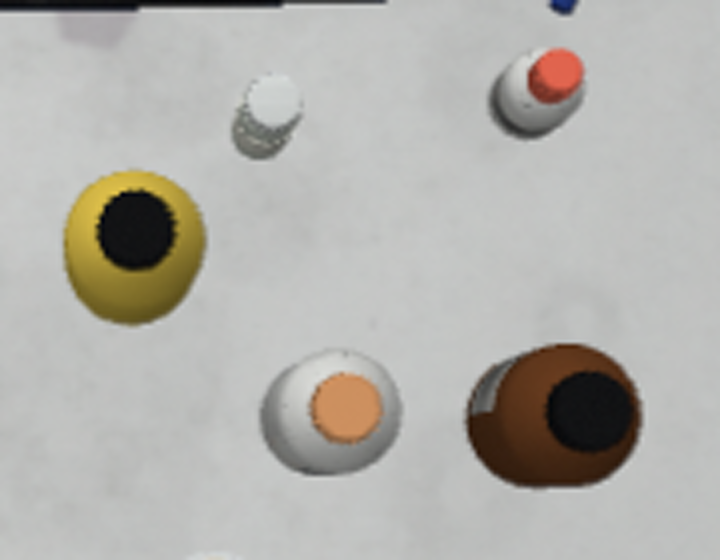

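View pics/sideA.png

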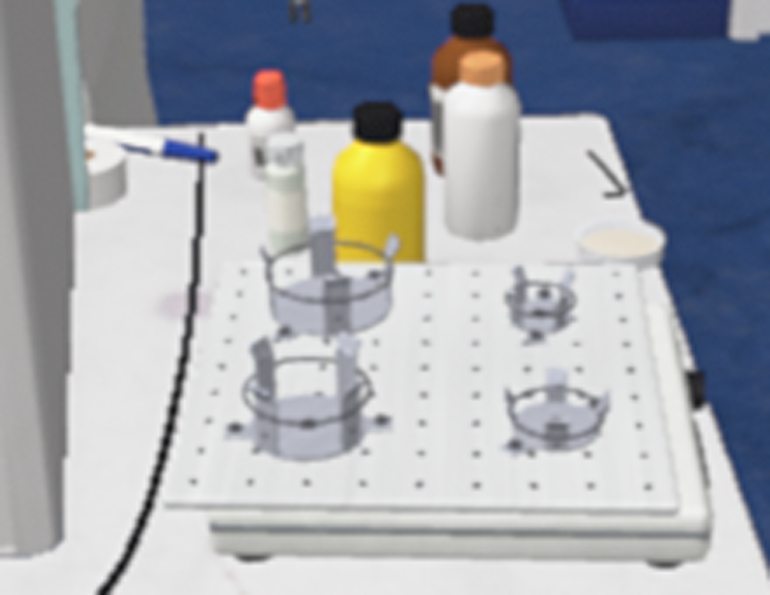

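View pics/wrist0.png

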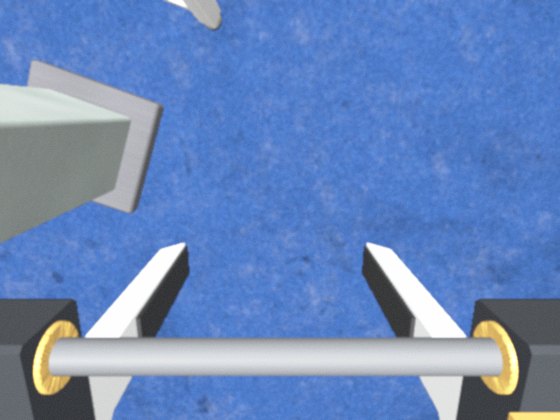

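```bash
python3 - <<'E'
from h import *
c=manip.camera("top"); im=c["img"]
for n,uv,z in [("amber",(417.5,252.7),132),("dil",(356.5,252),131),("stain",(409,168.8),82),("pot",(338.5,175.3),85),("yellow",(304,207.5),132),("c69",(229.1,193.5),64),("c60",(155.9,186.5),64),("c43",(150,258.8),64),("c34",(216.5,261.5),64)]:
    print(n,np.round(hit(c,uv,z)[:2],1))
# refined cap centers by mask colour
hsv=cv2.cvtColor(im,cv2.COLOR_RGB2HSV)
for n in "amber_bottle diluent_bottle stain_bottle sample_pot".split():
    for d in manip.masks_of(n,c): print(n,d["score"],d["xy"],d["pixels"].sum())
s=manip.read_state();cw=manip.camera("wrist")
R=Ro.from_euler('xyz',s["eef_rot"]).as_matrix()
print("cam in tool",R.T@(cw["origin"]-s["eef_pos"]), (R.T@Rm(cw)).round(3),R.round(3))
E
```

```text
amber [ 456.9 -192.3]
dil [457.8 -91.3]
stain [ 608.6 -193. ]
pot [596.1 -66.6]
yellow [532.2  -3.9]
c69 [566.1 130.9]
c60 [578.8 265.2]
c43 [447.1 271.4]
c34 [442.7 151.5]
amber_bottle 0.76 [305.3, 210.8] 1043
diluent_bottle 0.91 [351.7, 251.3] 879
stain_bottle 0.69 [403.8, 172.3] 408
sample_pot 0.8 [335.9, 179.9] 243
cam in tool [ -75.2158402  -157.00509963    0.4126409 ] [[-0.     0.965  0.262]
 [ 0.    -0.262  0.965]
 [ 1.     0.    -0.   ]] [[-0.942 -0.     0.336]
 [-0.336  0.    -0.942]
 [ 0.    -1.    -0.   ]]
```

```bash
python3 -m jog '[-458,-10,-227.5,0,19.64,0,-458,-10,-227.5,0,19.64,0,-458,-10,-227.5,0,19.64,0,-458,-10,-227.5,0,19.64,0,-458,-10,-227.5,0,19.64,0,-458,-10,-227.5,0,19.64,0,-458,-10,-227.5,0,19.64,0,-458,-10,-227.5,0,19.64,0,-458,-10,-227.5,0,19.64,0,-458,-10,-227.5,0,19.64,0]' 70
```

```text
clock: 2.88
eef_pos: [471.5, -219.9, 235.8]
eef_rot: [-1.571, 0.0, -3.142]
wrist_force: [0.4, -1.1, 0.1]
finger_gap: 70.0
```

```bash
python3 -m jog '[-60,0,-60,0,0,0,-60,0,-60,0,0,0,-60,0,-60,0,0,0,-60,0,-60,0,0,0]' ; python3 - <<'E'
from h import *
c=shot("wrist","w1"); print(c["origin"])
for n in "amber_bottle diluent_bottle stain_bottle sample_pot".split():
    print(n,[(np.round(d["xy"],1),round(d["score"],2),hit(c,d["xy"],0)[:2].round(1)) for d in manip.tip_of(n,c)])
for n,p in dict(am=[456.9,-192.3,132],di=[457.8,-91.3,131],st=[608.6,-193,82],po=[596.1,-66.6,85]).items(): print(n,proj(c,p).round(1),proj(c,p[:2]+[0]).round(1))
E
```

```text
clock: 3.22
eef_pos: [531.3, -160.2, 235.0]
eef_rot: [-1.571, -0.001, -3.138]
wrist_force: [-0.3, -0.0, -0.3]
finger_gap: 69.8
[ 606.77271563 -160.74411219  391.98522642]
amber_bottle [(array([302.7, 243.6]), 0.88, array([ 459.5, -193.1])), (array([136.4, 181.1]), 0.7, array([532.9,  -6. ]))]
diluent_bottle [(array([220. , 243.4]), 0.91, array([459.4, -96.5]))]
stain_bottle [(array([306.4, 110.6]), 0.79, array([ 609.2, -193.4]))]
sample_pot [(array([184.7, 125.1]), 0.86, array([593.8, -63.7]))]
am [313.6 304. ] [302.  245.7]
di [189.6 301.9] [215.6 244.7]
st [314.  110.8] [306.  111.2]
po [163.1 125.7] [187.3 122.9]
```

View pics/w1.png

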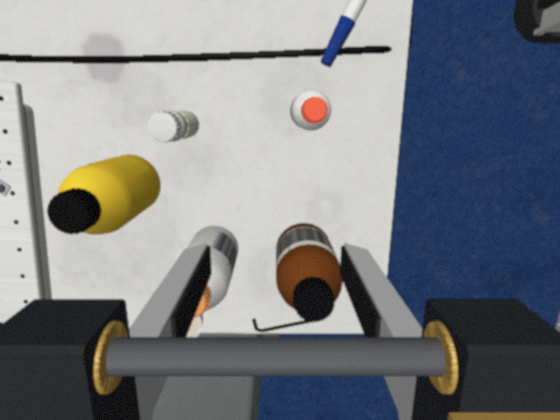

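The top-view crop (topB) shows two amber-shaped bottles. The brown one with the black cap is at (405,254) and is the one meant; the yellow one at (303,212) is the look-alike. The white bottle with the orange cap is at (352,252), the red-capped small bottle at (405,172) and the metal-capped pot at (337,178). Each of those three has only one candidate. In w1 the red cap is at (314,110), within 1 px of the prediction.

```bash
python3 -m jog '[-77.5,0,33,0,0,0,-77.5,0,33,0,0,0,-77.5,40,33,0,0,0,-77.5,80,33,0,0,0,-77.5,110,33,0,0,0,-77.5,110,33,0,0,0,-77.5,110,33,0,0,0]' 70; python3 - <<'E'
from h import *
c=shot("wrist","w2"); print(manip.read_state()["eef_pos"],manip.read_state()["eef_rot"])
for n in ["stain_bottle"]:
    print(n,[(np.round(d["xy"],1),round(d["score"],2),hit(c,d["xy"],0)[:2].round(1)) for d in manip.tip_of(n,c)])
print(proj(c,[609,-193,82]),proj(c,[609,-193,0]))
E
```

```text
clock: 4.05
eef_pos: [607.2, -195.5, 125.4]
eef_rot: [-1.571, -0.002, 3.14]
wrist_force: [-0.3, -0.1, 0.1]
finger_gap: 69.9
[ 608.23162334 -195.62918212  127.49234387] [-1.57013629e+00  1.68760912e-03  3.14069847e+00]
stain_bottle [(array([273.2, 205.9]), 0.58, array([ 609.3, -194.3]))]
[270.02780001 241.09227553] [271.55342781 206.21405644]
```

View pics/w2.png

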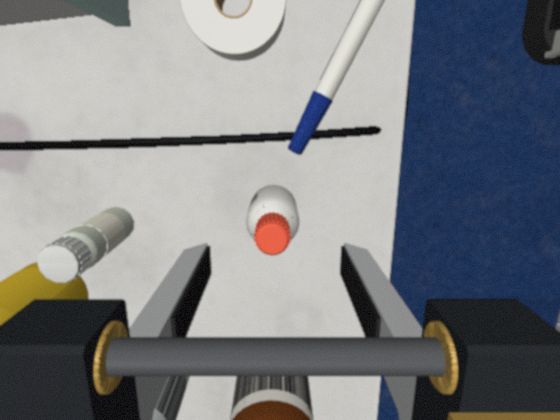

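```bash
python3 -m jog '[-2,40,-1,0,0,0,-2,75,-1,0,0,0,-2,81,-1,0,0,0,-2,81,-1,0,0,0]' ; python3 -m jog '[0,0,0,0,0,0,0,0,0,0,0,0,0,0,0,0,0,0,0,0,0,0,0,0,0,0,0,0,0,0,0,0,0,0,0,0]' 25 25; python3 - <<'E'
from h import *
c=shot("wrist","w3"); print(manip.read_state()["eef_pos"],manip.read_state()["eef_rot"])
c=shot("side","s3")
E
```

```text
clock: 4.48
eef_pos: [609.8, -193.9, 44.8]
eef_rot: [-1.571, -0.001, 3.141]
wrist_force: [-0.7, 0.2, 1.0]
finger_gap: 70.1
clock: 4.98
eef_pos: [610.2, -193.9, 45.3]
eef_rot: [-1.57, 0.001, -3.142]
wrist_force: [-1.9, 0.4, 3.3]
finger_gap: 37.0
[ 610.21786554 -193.90319523   45.289558  ] [-1.57044386e+00  9.45681709e-04 -3.14156558e+00]
```

View pics/w3.png

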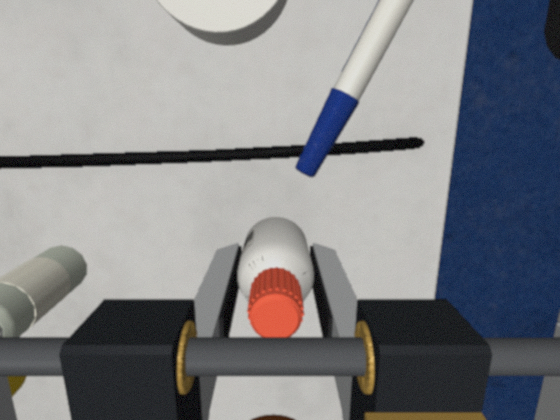

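```bash
python3 - <<'E'
from h import *
c=manip.camera("wrist");print(hit(c,(275,316),82), manip.read_state()["eef_pos"])
E
python3 -m jog '[0,-180,0,0,0,0,0,-180,0,0,0,0,0,-180,0,0,0,0,0,-180,0,0,0,0,80,-180,-375,0,0,0,80,-180,-375,0,0,0,80,-180,-375,0,0,0,80,-180,-375,0,0,0,80,-180,-375,0,0,0,80,-180,-375,0,0,0]'; python3 -m jog '[80,0,-220,0,0,0,80,0,-220,0,0,0,80,0,-220,0,0,0,80,0,-220,0,0,0,80,0,-220,0,0,0,80,0,-220,0,0,0]';  python3 - <<'E'
from h import *
c=shot("wrist","w4"); s=manip.read_state();print(s["eef_pos"],s["eef_rot"])
print([(np.round(d["xy"],1),round(d["score"],2),hit(c,d["xy"],60)[:2].round(1)) for d in manip.tip_of("clamp_43",c)])
for p in [[566.1,130.9,64],[578.8,265.2,64],[447.1,271.4,64],[442.7,151.5,64]]: print(proj(c,p).round(1))
E
```

```text
[ 611.2238048  -194.47917008   82.        ] [ 610.23312049 -193.86502647   45.2953889 ]
clock: 5.97
eef_pos: [556.9, 52.3, 220.0]
eef_rot: [-1.571, -0.0, 3.141]
wrist_force: [1.2, 0.5, -0.7]
finger_gap: 36.4
clock: 6.47
eef_pos: [476.0, 273.6, 219.9]
eef_rot: [-1.571, -0.0, -3.14]
wrist_force: [0.2, 0.4, -1.1]
finger_gap: 36.4
[475.11794533 276.0523167  219.88733648] [-1.57189535e+00 -4.99966059e-04 -3.13776482e+00]
[(array([284.5,  82.8]), 0.75, array([576. , 265.5])), (array([275.4, 229.6]), 0.71, array([446.4, 272.8])), (array([442.7,  96.8]), 0.69, array([565.1, 131.4])), (array([401.5, 234. ]), 0.66, array([442.4, 154.6]))]
[445.6  95.3]
[285.   78.8]
[276.9 230.3]
[406.4 235.1]
```

View pics/w4.png

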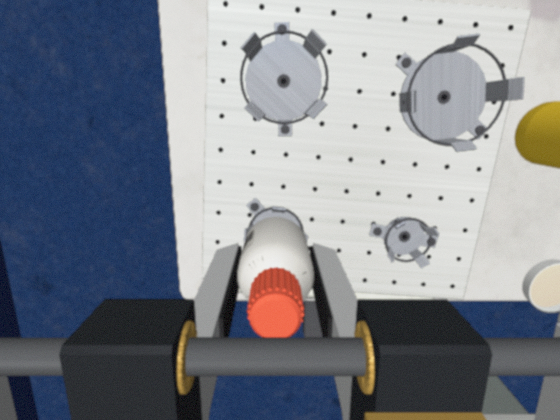

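```bash
python3 -m jog '[29,0,3,0,0,0,29,30,3,0,0,0,29,60,3,0,0,0,29,80,3,0,0,0,29,80,3,0,0,0,29,80,3,0,0,0]'; python3 - <<'E'
from h import *
s=manip.read_state();print(s["eef_pos"],s["eef_rot"],s["wrist_force"])
c=shot("wrist","w5");c=shot("side","s5"); cv2.imwrite("pics/s5b.png",cv2.resize(c["img"][150:320,240:400,::-1],None,fx=4,fy=4,interpolation=cv2.INTER_CUBIC))
E
```

```text
clock: 7.07
eef_pos: [448.9, 267.0, 139.8]
eef_rot: [-1.57, -0.001, 3.141]
wrist_force: [0.2, -0.3, -0.8]
finger_gap: 36.6
[448.91405771 266.96630622 139.83344463] [-1.57009584e+00 -1.22151322e-03  3.14101655e+00] [ 0.17685932 -0.2902489  -0.79531541]
```

View pics/w5.png

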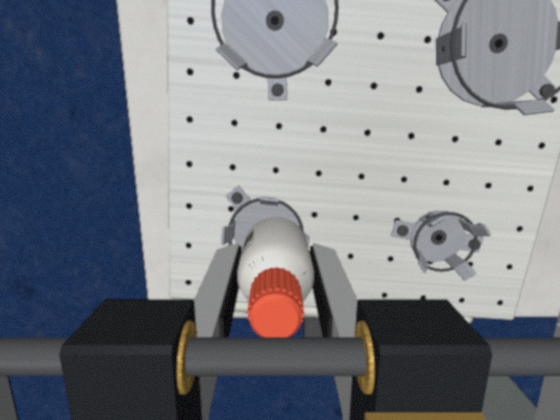

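View pics/s5b.png

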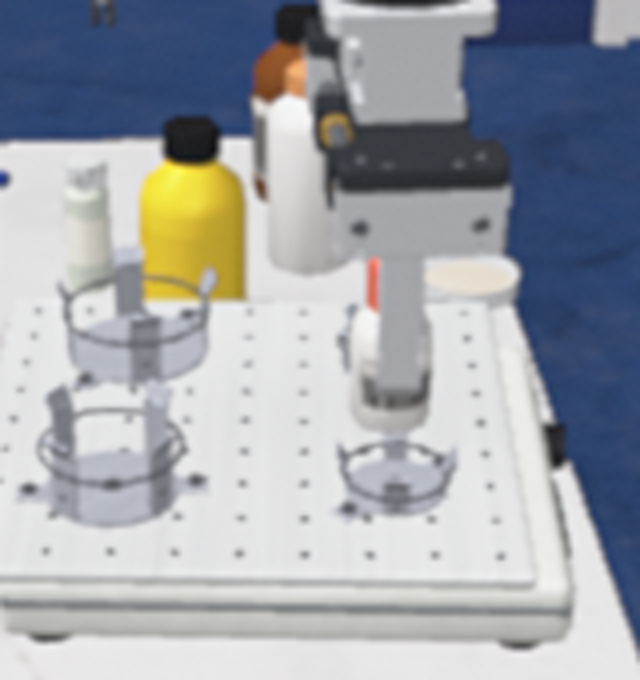

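```bash
python3 - <<'E'
from h import *
for i in range(4):
    c=manip.camera("wrist");s=manip.read_state();print(s["clock"],s["eef_pos"].round(2),c["origin"].round(2), s["qd"].round(3))
for uv,z in [((275,20),64),((438,237),64),((498,43),64)]: print(hit(c,uv,z).round(1))
print(hit(c,(275,312),139.8+37).round(1))
for dx in (0,):
    # clamp ring centre guess: project c43 ring z=82?
    for th in np.linspace(0,2*np.pi,13)[:-1]: print(proj(c,[446.5+24*np.cos(th),272+24*np.sin(th),63]).round(0),end=' ')
E
```

```text
7.2167 [449.62 267.63 141.49] [524.76 266.64 298.53] [ 0.005 -0.003  0.004  0.    -0.007  0.002]
7.2667 [449.51 267.69 141.38] [524.7  266.72 298.64] [ 0.002  0.003  0.006 -0.    -0.004 -0.   ]
7.3167 [449.35 267.68 141.13] [524.59 266.77 298.51] [ 0.003  0.005  0.006  0.001 -0.003  0.001]
7.3667 [449.2  267.65 140.87] [524.49 266.8  298.27] [ 0.002  0.005  0.006  0.    -0.002  0.   ]
[578.3 267.3  64. ]
[442.  154.2  64. ]
[565.8 132.8  64. ]
[451.4 267.  176.8]
[268. 197.] [250. 201.] [238. 214.] [234. 230.] [239. 247.] [251. 258.] [268. 262.] [285. 258.] [298. 247.] [303. 230.] [298. 214.] [286. 201.]
```

```bash
python3 -m jog '[4,0,-5,0,0,0,4,0,-5,0,0,0,4,0,-5,0,0,0,4,12,-5,0,0,0,4,22,-5,0,0,0,4,22,-5,0,0,0,4,22,-5,0,0,0]'; python3 - <<'E'
from h import *
s=manip.read_state();print(s["eef_pos"],s["eef_rot"],s["wrist_force"])
c=shot("wrist","w6");c=shot("side","s6"); a=cv2.resize(c["img"][200:300,300:380,::-1],None,fx=5,fy=5,interpolation=cv2.INTER_CUBIC)
c=shot("top","t6"); b=cv2.resize(c["img"][210:310,100:180,::-1],None,fx=5,fy=5,interpolation=cv2.INTER_CUBIC)
cv2.imwrite("pics/s6b.png",np.hstack([a,b])[:, :800])
E
```

```text
clock: 7.95
eef_pos: [444.5, 272.5, 117.4]
eef_rot: [-1.57, -0.001, -3.142]
wrist_force: [-0.0, -0.7, 0.2]
finger_gap: 36.3
[444.50788595 272.45857283 117.36879502] [-1.57016411e+00 -1.30009452e-03 -3.14155534e+00] [-0.03191884 -0.74984081  0.1733562 ]
```

View pics/s6b.png

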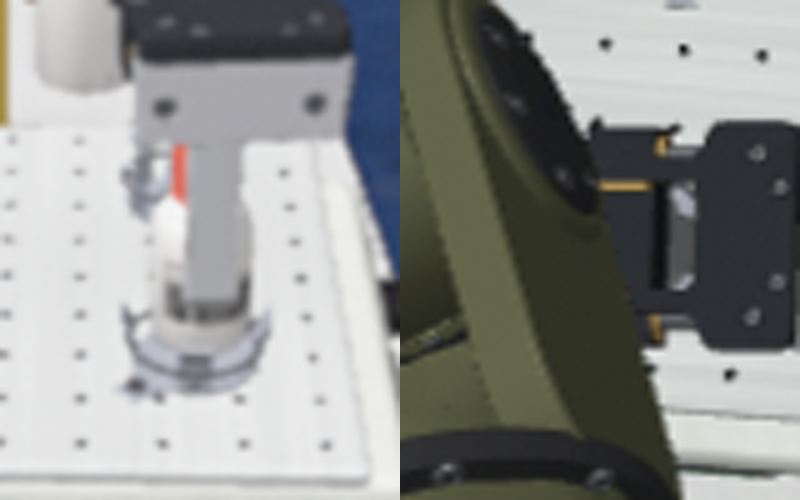

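```bash
python3 -m jog '[0,4,0,0,0,0,0,7,0,0,0,0,0,9,0,0,0,0,0,9,0,0,0,0,0,9,0,0,0,0]'; python3 - <<'E'
from h import *
c=shot("side","s7");s=manip.read_state();print(s["eef_pos"],s["wrist_force"])
cv2.imwrite("pics/s7b.png",cv2.resize(c["img"][200:300,300:380,::-1],None,fx=5,fy=5,interpolation=cv2.INTER_CUBIC))
E
```

```text
clock: 8.52
eef_pos: [444.8, 272.6, 108.8]
eef_rot: [-1.571, -0.0, -3.142]
wrist_force: [0.6, -0.0, -1.1]
finger_gap: 36.5
[444.78435216 272.57778014 108.84682763] [ 0.47138926 -0.15639661 -1.3241198 ]
```

View pics/s7b.png

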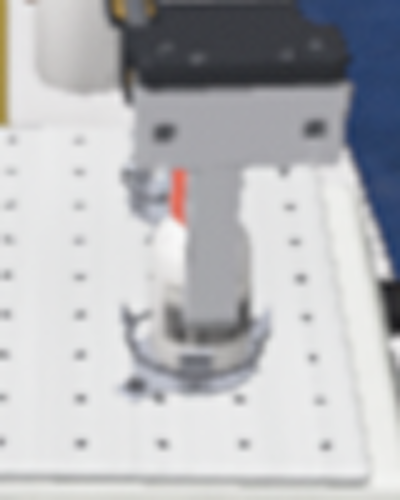

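```bash
python3 -m jog '[0,1,0,0,0,0,0,1,0,0,0,0]'; python3 -m jog '[0,0.7,0,0,0,0,0,0.7,0,0,0,0]'
```

```text
clock: 8.73
eef_pos: [444.9, 272.6, 108.2]
eef_rot: [-1.571, 0.0, -3.142]
wrist_force: [-0.9, -0.1, 4.8]
finger_gap: 36.6
clock: 8.9
eef_pos: [445.0, 272.6, 108.2]
eef_rot: [-1.571, 0.001, -3.142]
wrist_force: [-4.4, -2.0, 11.5]
finger_gap: 36.7
```

```bash
python3 -m jog '[0,0,0,0,0,0,0,0,0,0,0,0,0,0,0,0,0,0,0,0,0,0,0,0]' 56; python3 -m jog '[0,-40,0,0,0,0,0,-80,0,0,0,0,0,-120,0,0,0,0,0,-150,0,0,0,0,-20,-150,40,0,0,0,-40,-150,80,0,0,0]'; python3 - <<'E'
from h import *
c=shot("wrist","w8");d=shot("side","s8")
cv2.imwrite("pics/s8b.png",cv2.resize(d["img"][200:300,300:380,::-1],None,fx=5,fy=5,interpolation=cv2.INTER_CUBIC))
s=manip.read_state();print(s["eef_pos"])
E
```

```text
clock: 9.23
eef_pos: [444.8, 272.5, 107.0]
eef_rot: [-1.571, -0.0, -3.142]
wrist_force: [0.1, -0.7, -0.2]
finger_gap: 55.4
clock: 9.73
eef_pos: [482.4, 198.4, 259.1]
eef_rot: [-1.572, 0.004, -3.138]
wrist_force: [0.1, 1.2, -0.2]
finger_gap: 56.3
[483.7190677  194.3136918  257.27922462]
```

View pics/w8.png

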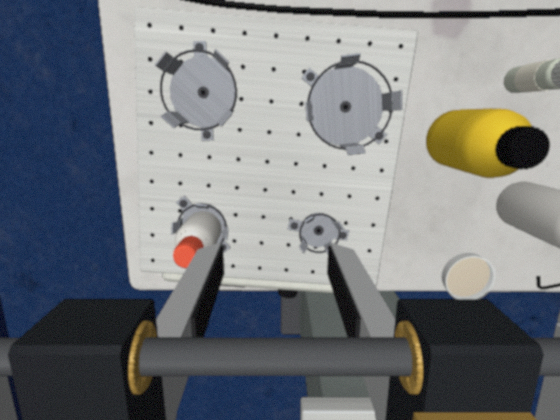

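View pics/s8b.png

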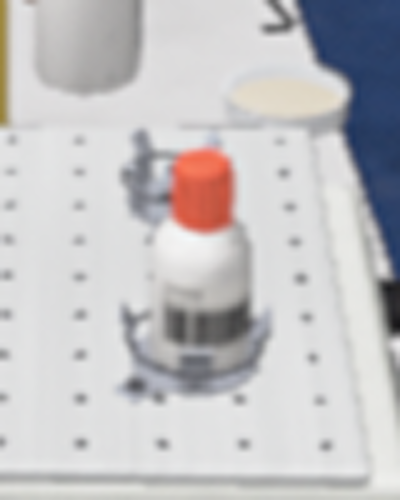

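```bash
python3 -m jog '[-111,0,257,0,0,0,-111,0,257,0,0,0,-111,0,257,0,0,0,-111,0,257,0,0,0,-111,0,257,0,0,0,-111,0,257,0,0,0,-111,0,257,0,0,0,-111,30,257,0,0,0,-111,70,257,0,0,0,-111,100,257,0,0,0]' 60; python3 - <<'E'
from h import *
c=shot("wrist","w9"); print(c["origin"])
s=manip.read_state();print(s["eef_pos"],s["eef_rot"])
print([(np.round(d["xy"],1),round(d["score"],2),hit(c,d["xy"],0)[:2].round(1)) for d in manip.tip_of("sample_pot",c)])
print(proj(c,[595,-65,85]),proj(c,[595,-65,0]))
E
```

```text
clock: 10.67
eef_pos: [592.5, -59.0, 154.3]
eef_rot: [-1.571, -0.002, 3.141]
wrist_force: [0.5, 1.0, -0.6]
finger_gap: 59.8
[668.11787247 -59.88305977 311.19498767]
[590.28523872 -58.38709914 148.54184973] [-1.57249738 -0.00974076  3.14115505]
[(array([280.6, 198.9]), 0.93, array([593.4, -64.4]))]
[283.27770739 226.41962425] [281.29465254 197.18743295]
```

View pics/w9.png

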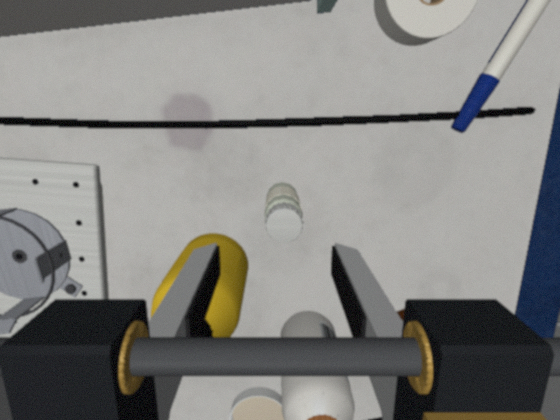

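```bash
python3 -m jog '[0,0,0,0,0,0,0,0,0,0,0,0,0,0,0,0,0,0]'
```

```text
clock: 11.02
eef_pos: [594.0, -58.8, 159.7]
eef_rot: [-1.57, 0.004, -3.141]
wrist_force: [0.9, 0.0, 0.6]
finger_gap: 60.1
```

```bash
python3 -m jog '[-1.5,0,6.5,0,0,0,-1.5,35,6.5,0,0,0,-1.5,70,6.5,0,0,0,-1.5,90,6.5,0,0,0,-1.5,100,6.5,0,0,0,-1.5,100,6.5,0,0,0,-1.5,100,6.5,0,0,0]'; python3 - <<'E'
from h import *
c=shot("wrist","w10");s=manip.read_state();print(s["eef_pos"],s["eef_rot"],hit(c,(276,300),85))
E
```

```text
clock: 11.6
eef_pos: [595.3, -65.8, 58.5]
eef_rot: [-1.571, 0.001, 3.142]
wrist_force: [0.2, -0.7, 0.4]
finger_gap: 60.1
[595.57307302 -65.75742862  59.06988606] [-1.57035070e+00  2.62898478e-03  3.14155891e+00] [597.31286768 -66.75731212  85.        ]
```

View pics/w10.png

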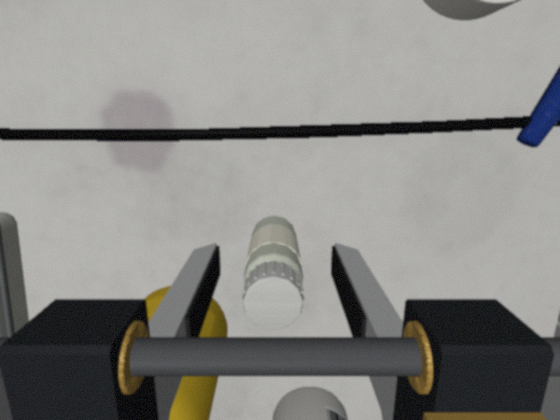

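```bash
python3 -m jog '[0,0,0,0,0,0,0,0,0,0,0,0,0,0,0,0,0,0,0,0,0,0,0,0,0,0,0,0,0,0]' 18 15;  python3 -m jog '[0,-35,0,0,0,0,0,-75,0,0,0,0,0,-115,0,0,0,0,0,-150,0,0,0,0,0,-160,0,0,0,0,0,-160,0,0,0,0]'; python3 -m jog '[152,0,-216,0,0,0,152,0,-216,0,0,0,152,0,-216,0,0,0,152,0,-216,0,0,0,152,0,-216,0,0,0,152,0,-216,0,0,0,152,0,-216,0,0,0,152,30,-216,0,0,0,152,30,-216,0,0,0]'; python3 - <<'E'
from h import *
c=shot("wrist","w11");s=manip.read_state();print(s["eef_pos"],s["eef_rot"],hit(c,(275,302),s["eef_pos"][2]+27))
print([(np.round(d["xy"],1),round(d["score"],2),hit(c,d["xy"],60)[:2].round(1)) for d in manip.tip_of("clamp_34",c)])
E
```

```text
clock: 12.07
eef_pos: [594.7, -65.5, 57.5]
eef_rot: [-1.571, 0.0, 3.142]
wrist_force: [0.5, 0.8, -1.3]
finger_gap: 30.2
clock: 12.57
eef_pos: [595.5, -65.6, 220.4]
eef_rot: [-1.57, 0.005, -3.142]
wrist_force: [-0.1, -0.2, -0.6]
finger_gap: 27.4
clock: 13.32
eef_pos: [439.9, 150.8, 182.1]
eef_rot: [-1.569, -0.007, -3.14]
wrist_force: [-0.9, -1.2, -2.7]
finger_gap: 27.5
[440.87578565 150.35214421 184.22147584] [-1.56920266 -0.00615469 -3.14082729] [442.74505175 150.21455059 211.22147584]
[(array([107.9,  20.5]), 0.77, array([577.2, 268.2])), (array([269.6, 205.7]), 0.72, array([442.2, 154.5])), (array([300.1,  38.4]), 0.66, array([565.9, 132.4]))]
```

View pics/w11.png

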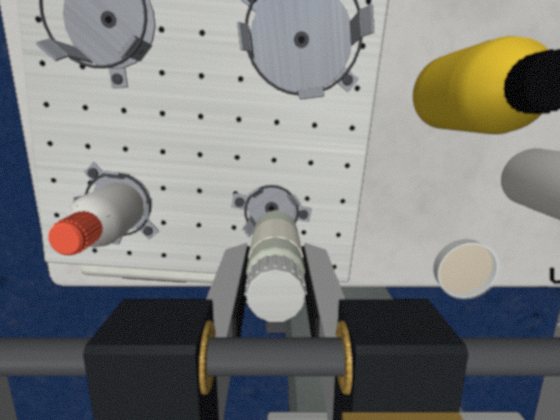

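```bash
python3 -m jog '[-1,0,-3,0,0,0,-1,15,-3,0,0,0,-1,28,-3,0,0,0,-1,28,-3,0,0,0,-1,28,-3,0,0,0]'; python3 - <<'E'
from h import *
c=shot("wrist","w12");s=manip.read_state();print(s["eef_pos"],s["eef_rot"])
c=shot("side","s12");print(manip.read_state()["eef_pos"])
cv2.imwrite("pics/s12b.png",cv2.resize(c["img"][160:280,290:380,::-1],None,fx=5,fy=5,interpolation=cv2.INTER_CUBIC))
E
```

```text
clock: 13.83
eef_pos: [443.9, 153.3, 159.6]
eef_rot: [-1.571, -0.0, 3.141]
wrist_force: [-0.5, -0.1, -0.3]
finger_gap: 27.6
[444.09883365 153.41532555 160.06749022] [-1.57102159e+00  7.10268899e-04  3.14095648e+00]
[444.16902749 153.46998019 160.21798176]
```

View pics/s12b.png

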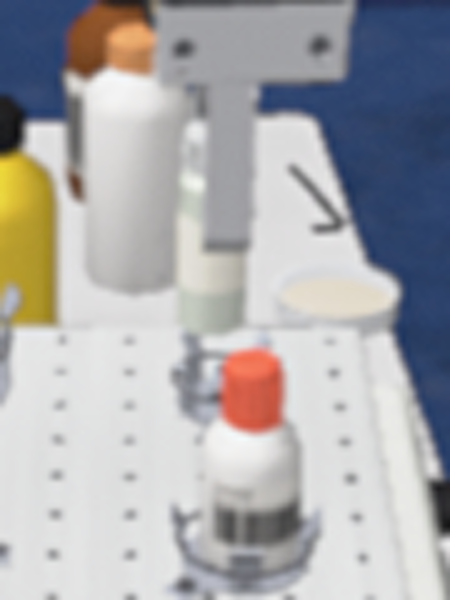

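View pics/w12.png

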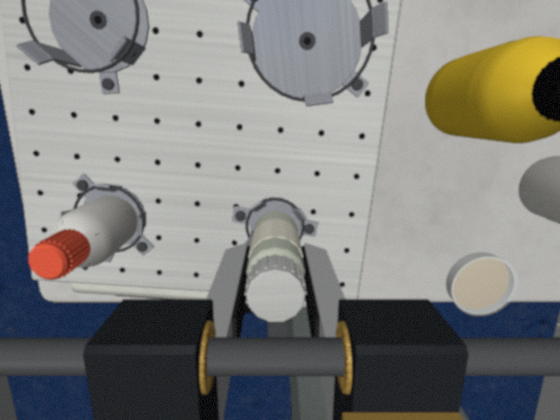

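```bash
python3 -m jog '[2.5,0,-0.5,0,0,0,2.5,0,-0.5,0,0,0,2.5,0,-0.5,0,0,0,2.5,10,-0.5,0,0,0,2.5,19,-0.5,0,0,0,2.5,19,-0.5,0,0,0,2.5,19,-0.5,0,0,0]'; python3 - <<'E'
from h import *
c=shot("side","s13");print(manip.read_state()["eef_pos"])
cv2.imwrite("pics/s13b.png",cv2.resize(c["img"][180:280,290:380,::-1],None,fx=6,fy=6,interpolation=cv2.INTER_CUBIC))
c=shot("wrist","w13")
E
```

```text
clock: 14.52
eef_pos: [440.7, 153.9, 139.3]
eef_rot: [-1.57, -0.002, -3.142]
wrist_force: [0.1, -0.5, -0.4]
finger_gap: 27.0
[440.94682476 153.99909976 139.82860215]
```

View pics/s13b.png

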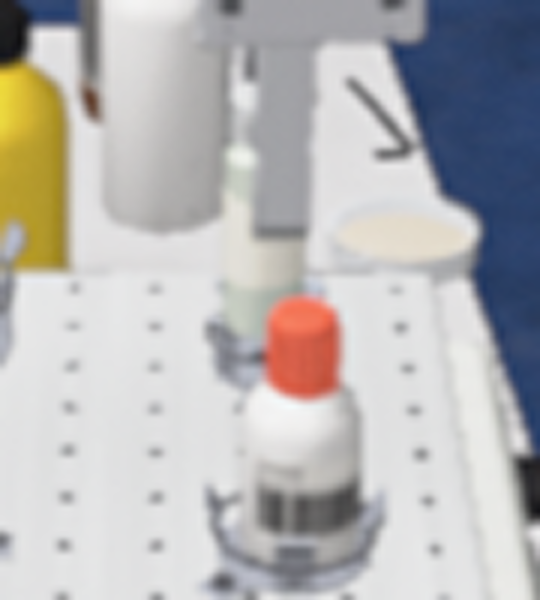

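View pics/w13.png

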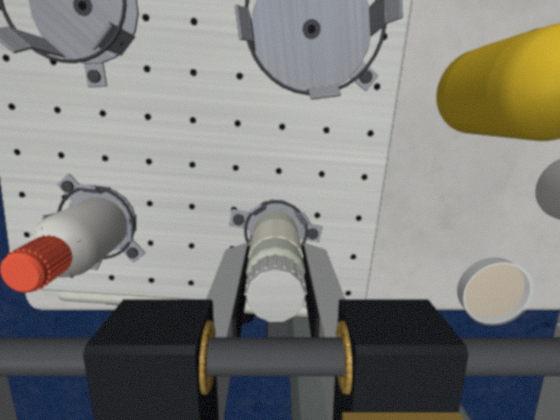

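```bash
python3 -m jog '[0,5,0,0,0,0,0,10,0,0,0,0,0,10,0,0,0,0]'; python3 -m jog '[0,1.5,0,0,0,0,0,3,0,0,0,0]'; python3 -m jog '[0,1,0,0,0,0,0,1,0,0,0,0]'
```

```text
clock: 14.87
eef_pos: [440.6, 153.9, 129.1]
eef_rot: [-1.57, -0.001, 3.142]
wrist_force: [0.4, 0.1, -0.7]
finger_gap: 27.8
clock: 15.03
eef_pos: [441.1, 154.0, 127.1]
eef_rot: [-1.571, 0.0, -3.142]
wrist_force: [-0.2, 0.4, -0.5]
finger_gap: 27.6
clock: 15.2
eef_pos: [441.0, 154.0, 126.0]
eef_rot: [-1.571, -0.0, 3.142]
wrist_force: [0.6, -0.8, -0.6]
finger_gap: 27.2
```

```bash
python3 -m jog '[0,1,0,0,0,0,0,1,0,0,0,0]';  python3 -m jog '[0,1,0,0,0,0,0,1,0,0,0,0]'
```

```text
clock: 15.37
eef_pos: [441.0, 154.0, 125.1]
eef_rot: [-1.571, -0.0, -3.142]
wrist_force: [0.0, 0.0, -0.4]
finger_gap: 27.3
clock: 15.53
eef_pos: [441.4, 154.1, 124.5]
eef_rot: [-1.571, 0.001, -3.142]
wrist_force: [-0.1, -0.3, 3.6]
finger_gap: 27.6
```

```bash
python3 - <<'E'
from h import *
c=shot("side","s14");print(manip.read_state()["eef_pos"])
cv2.imwrite("pics/s14b.png",cv2.resize(c["img"][180:280,290:380,::-1],None,fx=6,fy=6,interpolation=cv2.INTER_CUBIC))
E
```

```text
[441.3321277  154.10427768 124.50047702]
```

View pics/s14b.png

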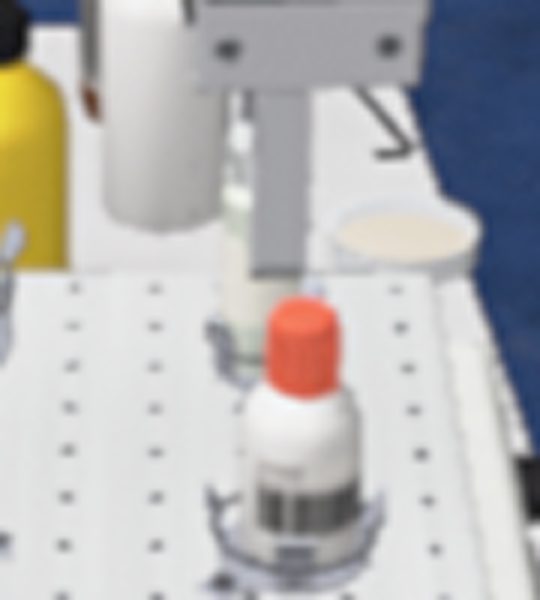

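```bash
python3 -m jog '[0,0,0,0,0,0,0,0,0,0,0,0,0,0,0,0,0,0,0,0,0,0,0,0]' 56; python3 -m jog '[0,-40,0,0,0,0,0,-80,0,0,0,0,0,-110,0,0,0,0,0,-110,0,0,0,0,0,-110,40,0,0,0,0,-110,80,0,0,0]'; python3 - <<'E'
from h import *
d=shot("side","s15")
cv2.imwrite("pics/s15b.png",cv2.resize(d["img"][180:280,290:380,::-1],None,fx=6,fy=6,interpolation=cv2.INTER_CUBIC))
c=shot("wrist","w15")
E
python3 -m jog '[-15,0,165,0,0,0,-15,0,165,0,0,0,-15,0,165,0,0,0,-15,0,165,0,0,0,-15,0,165,0,0,0,-15,0,165,0,0,0]' 84; python3 - <<'E'
from h import *
c=shot("wrist","w16"); s=manip.read_state();print(s["eef_pos"],s["eef_rot"],c["origin"])
print([(np.round(d["xy"],1),round(d["score"],2),hit(c,d["xy"],0)[:2].round(1)) for d in manip.tip_of("diluent_bottle",c)])
for p in [(458,-91.5),(459,-96)]: print(proj(c,p+(131,)),proj(c,p+(0,)))
E
```

```text
clock: 15.92
eef_pos: [441.0, 154.0, 124.0]
eef_rot: [-1.571, -0.0, 3.142]
wrist_force: [-0.0, 0.9, -0.3]
finger_gap: 50.4
clock: 16.42
eef_pos: [440.7, 74.1, 233.9]
eef_rot: [-1.571, 0.0, -3.138]
wrist_force: [1.2, -0.6, 0.4]
finger_gap: 56.1
clock: 17.02
eef_pos: [455.9, -92.2, 233.5]
eef_rot: [-1.571, -0.001, 3.138]
wrist_force: [0.2, 1.0, 0.6]
finger_gap: 83.6
[455.95913166 -90.90426144 233.60477175] [-1.57130510e+00 -8.32099632e-04  3.14018071e+00] [531.51667989 -93.18510097 390.38179862]
[(array([278.6, 179.5]), 0.68, array([460.1, -96.4])), (array([17.9, 72. ]), 0.58, array([572.6, 171.1])), (array([ 16.2, 210.6]), 0.19, array([425.2, 201.5]))]
[273.59209821 213.617962  ] [274.21943061 181.42365872]
[279.54854989 212.32766774] [278.27399201 180.52343072]
```

View pics/s15b.png

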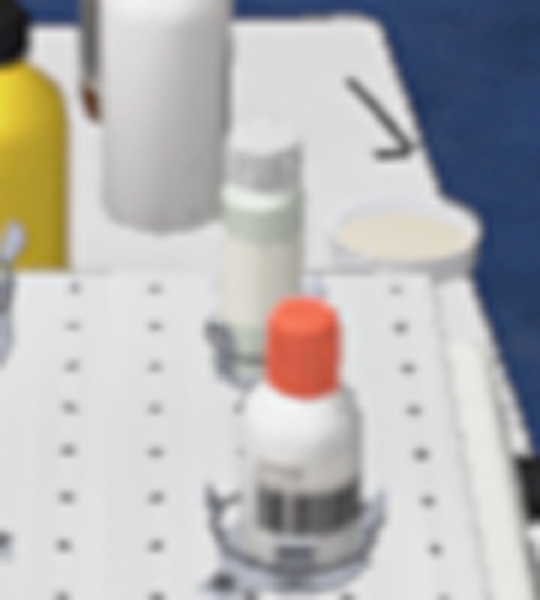

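View pics/w16.png

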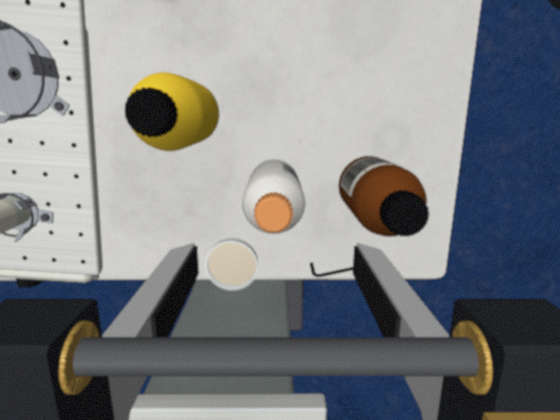

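```bash
python3 -m jog '[-2,30,0,0,0,0,-2,70,0,0,0,0,-2,110,0,0,0,0,-2,140,0,0,0,0,-2,152,0,0,0,0,-2,152,0,0,0,0,-2,152,0,0,0,0]' 84; python3 - <<'E'
from h import *
c=shot("wrist","w17"); s=manip.read_state();print(s["eef_pos"],s["eef_rot"],hit(c,(275,352),131))
E
```

```text
clock: 17.7
eef_pos: [458.2, -89.8, 82.3]
eef_rot: [-1.571, -0.001, -3.14]
wrist_force: [-0.2, -0.0, 0.8]
finger_gap: 84.2
[458.68355572 -90.13146008  83.12862812] [-1.57055648e+00  1.19115894e-03 -3.14003962e+00] [452.34477393 -90.42515201 131.        ]
```

View pics/w17.png

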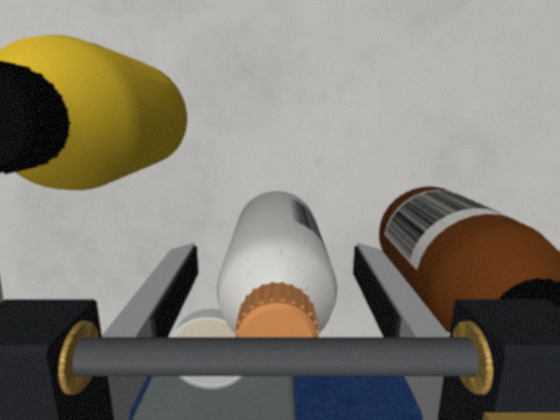

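```bash
python3 -m jog '[0,0,0,0,0,0,0,0,0,0,0,0,0,0,0,0,0,0,0,0,0,0,0,0,0,0,0,0,0,0,0,0,0,0,0,0,0,0,0,0,0,0]' 45 35;  python3 -m jog '[0,-15,0,0,0,0,0,-45,0,0,0,0,0,-85,0,0,0,0,0,-125,0,0,0,0,0,-160,0,0,0,0,0,-180,0,0,0,0,0,-180,0,0,0,0]'; python3 - <<'E'
from h import *
c=shot("wrist","w18"); s=manip.read_state();print(s["eef_pos"],s["eef_rot"],hit(c,(403.5,212),132))
a=shot("side","s18"); 
E
```

```text
clock: 18.33
eef_pos: [458.2, -91.0, 82.4]
eef_rot: [-1.571, 0.0, 3.142]
wrist_force: [-0.6, 0.7, 4.3]
finger_gap: 53.2
clock: 18.92
eef_pos: [459.1, -91.3, 266.2]
eef_rot: [-1.569, 0.006, 3.142]
wrist_force: [0.3, -0.7, -2.8]
finger_gap: 53.5
[458.4278258  -91.09691929 263.27680264] [-1.56999854e+00  2.82288320e-03  3.14153826e+00] [ 454.5737931  -200.84866416  132.        ]
```

View pics/w18.png

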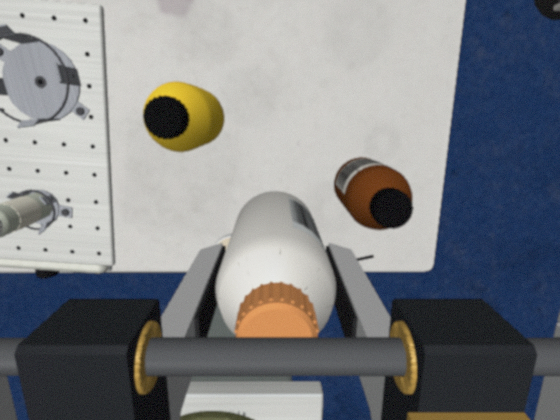

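```bash
python3 -m jog '[-119.5,0,-357.5,0,0,0,-119.5,0,-357.5,0,0,0,-119.5,0,-357.5,0,0,0,-119.5,0,-357.5,0,0,0,-119.5,0,-357.5,0,0,0,-119.5,0,-357.5,0,0,0,-119.5,0,-357.5,0,0,0,-119.5,0,-357.5,0,0,0,-119.5,0,-357.5,0,0,0,-119.5,0,-357.5,0,0,0]';python3 -m jog '[0,0,0,0,0,0,0,0,0,0,0,0,0,0,0,0,0,0,0,0,0,0,0,0]'; python3 - <<'E'
from h import *
c=shot("wrist","w19"); s=manip.read_state();print(s["eef_pos"],s["eef_rot"])
print([(np.round(d["xy"],1),round(d["score"],2),hit(c,d["xy"],60)[:2].round(1)) for d in manip.tip_of("clamp_60",c)])
E
```

```text
clock: 19.85
eef_pos: [577.3, 272.0, 257.5]
eef_rot: [-1.57, -0.005, -3.137]
wrist_force: [-0.8, -0.5, -3.6]
finger_gap: 53.2
clock: 20.18
eef_pos: [577.5, 265.3, 262.0]
eef_rot: [-1.571, -0.0, 3.14]
wrist_force: [-0.3, 0.5, -1.8]
finger_gap: 53.5
[577.55679921 265.42427325 262.26006649] [-1.57075467e+00  7.31483044e-05  3.14021596e+00]
[(array([273.2, 190.4]), 0.88, array([576.3, 266.8])), (array([403.4, 200.1]), 0.8, array([565.9, 132.1])), (array([371.3, 307.5]), 0.52, array([441.5, 156.6]))]
```

View pics/w19.png

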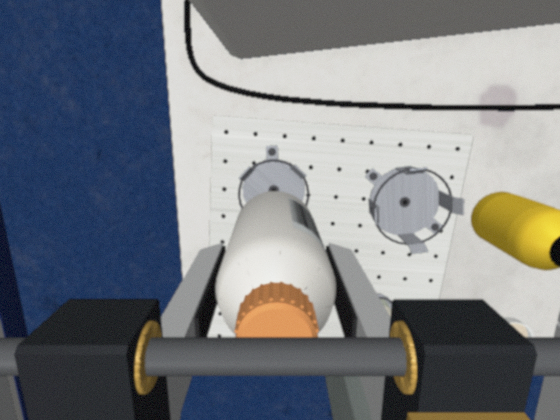

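```bash
python3 -m jog '[0,30,-1,0,0,0,0,55,-1,0,0,0,0,66,-1,0,0,0,0,66,-1,0,0,0,0,66,-1,0,0,0]'; python3 - <<'E'
from h import *
c=shot("wrist","w20"); s=manip.read_state();print(s["eef_pos"],s["eef_rot"])
d=shot("side","s20")
cv2.imwrite("pics/s20b.png",cv2.resize(d["img"][160:300,220:340,::-1],None,fx=4.2,fy=4.2,interpolation=cv2.INTER_CUBIC))
E
```

```text
clock: 20.7
eef_pos: [577.8, 267.3, 197.0]
eef_rot: [-1.571, 0.0, 3.141]
wrist_force: [0.9, 0.1, -0.9]
finger_gap: 53.7
[578.09777109 267.53446437 197.84160288] [-1.57152805e+00  1.89206538e-03  3.14133312e+00]
```

View pics/w20.png

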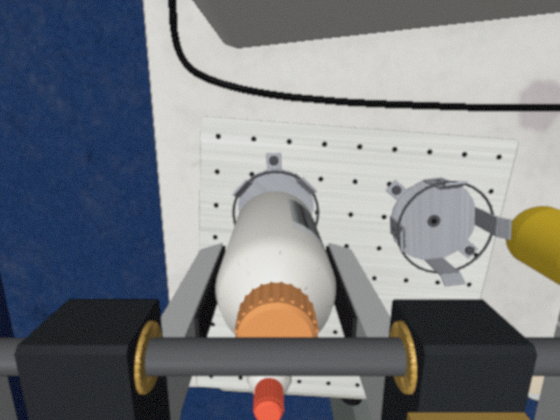

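View pics/s20b.png

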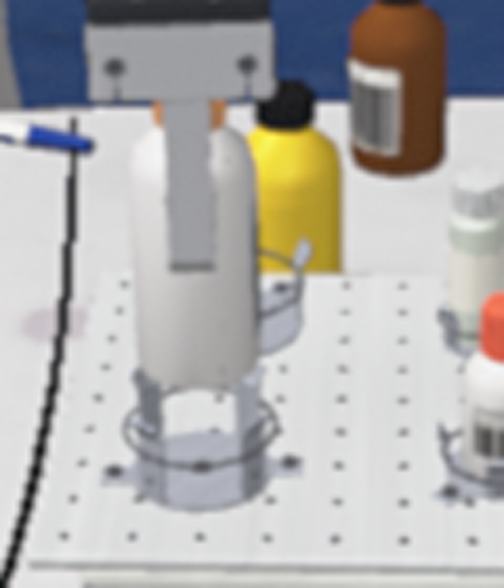

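```bash
python3 -m jog '[1.7,0,0.5,0,0,0,1.7,0,0.5,0,0,0,1.7,10,0.5,0,0,0,1.7,20,0.5,0,0,0,1.7,30,0.5,0,0,0,1.7,34,0.5,0,0,0,1.7,34,0.5,0,0,0]'; python3 - <<'E'
from h import *
s=manip.read_state();print(s["eef_pos"],s["wrist_force"])
d=shot("side","s21")
cv2.imwrite("pics/s21b.png",cv2.resize(d["img"][160:300,220:340,::-1],None,fx=4.2,fy=4.2,interpolation=cv2.INTER_CUBIC))
E
```

```text
clock: 21.38
eef_pos: [575.3, 266.8, 160.2]
eef_rot: [-1.57, -0.003, -3.142]
wrist_force: [0.5, -0.0, -2.4]
finger_gap: 53.5
[575.28071083 266.80294974 160.21460688] [ 0.53424892 -0.0127695  -2.40402523]
```

View pics/s21b.png

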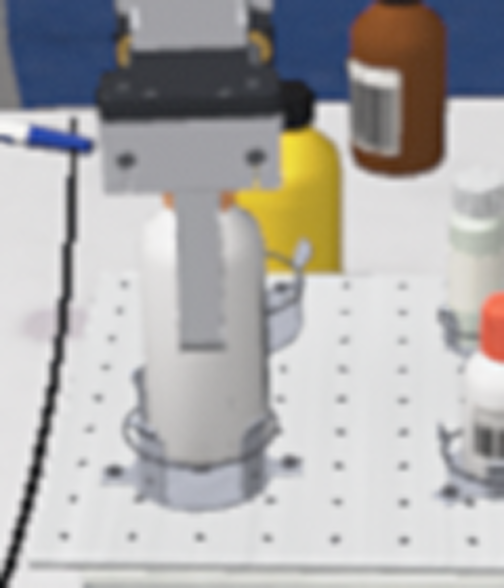

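```bash
python3 -m jog '[-0.5,5,0,0,0,0,-0.5,10,0,0,0,0,-0.5,12,0,0,0,0,-0.5,12,0,0,0,0]'; python3 -m jog '[0,1,0,0,0,0,0,1,0,0,0,0]';  python3 -m jog '[0,1,0,0,0,0,0,1,0,0,0,0]'
```

```text
clock: 21.77
eef_pos: [576.1, 266.9, 149.5]
eef_rot: [-1.57, -0.001, 3.142]
wrist_force: [0.4, -0.0, -2.0]
finger_gap: 53.4
clock: 21.93
eef_pos: [576.4, 267.0, 149.2]
eef_rot: [-1.571, 0.0, -3.142]
wrist_force: [-0.2, -0.9, -3.1]
finger_gap: 53.8
clock: 22.1
eef_pos: [576.3, 267.1, 148.1]
eef_rot: [-1.571, 0.0, -3.142]
wrist_force: [0.6, -0.3, -2.1]
finger_gap: 53.6
```

```bash
python3 -m jog '[0,1,0,0,0,0,0,1.5,0,0,0,0]'; python3 -m jog '[0,1,0,0,0,0,0,1,0,0,0,0]';  python3 -m jog '[0,1,0,0,0,0,0,1,0,0,0,0]'
```

```text
clock: 22.27
eef_pos: [576.4, 267.0, 146.6]
eef_rot: [-1.571, 0.0, 3.142]
wrist_force: [-0.2, 0.5, -2.8]
finger_gap: 53.8
clock: 22.43
eef_pos: [576.4, 267.0, 145.6]
eef_rot: [-1.571, 0.0, -3.142]
wrist_force: [0.0, 0.2, -2.1]
finger_gap: 53.3
clock: 22.6
eef_pos: [576.5, 267.1, 145.5]
eef_rot: [-1.571, 0.001, -3.142]
wrist_force: [-1.8, -0.5, 5.0]
finger_gap: 53.7
```

```bash
python3 -m jog '[0,0,0,0,0,0,0,0,0,0,0,0,0,0,0,0,0,0,0,0,0,0,0,0,0,0,0,0,0,0]' 76; python3 -m jog '[0,-40,0,0,0,0,0,-80,0,0,0,0,0,-110,0,0,0,0,0,-110,0,0,0,0,40,-110,100,0,0,0,40,-110,100,0,0,0,40,-110,100,0,0,0]' 94; python3 - <<'E'
from h import *
s=manip.read_state();print(s["eef_pos"])
d=shot("side","s22")
cv2.imwrite("pics/s22b.png",cv2.resize(d["img"][160:300,220:400,::-1],None,fx=4,fy=4,interpolation=cv2.INTER_CUBIC))
E
```

```text
clock: 23.02
eef_pos: [576.3, 267.0, 144.6]
eef_rot: [-1.571, -0.0, -3.142]
wrist_force: [-1.4, -0.7, -0.1]
finger_gap: 75.6
clock: 23.6
eef_pos: [535.0, 164.7, 253.9]
eef_rot: [-1.57, -0.001, 3.141]
wrist_force: [0.4, -1.2, 0.7]
finger_gap: 94.1
[534.99095667 164.66214232 253.94259316]
```

View pics/s22b.png

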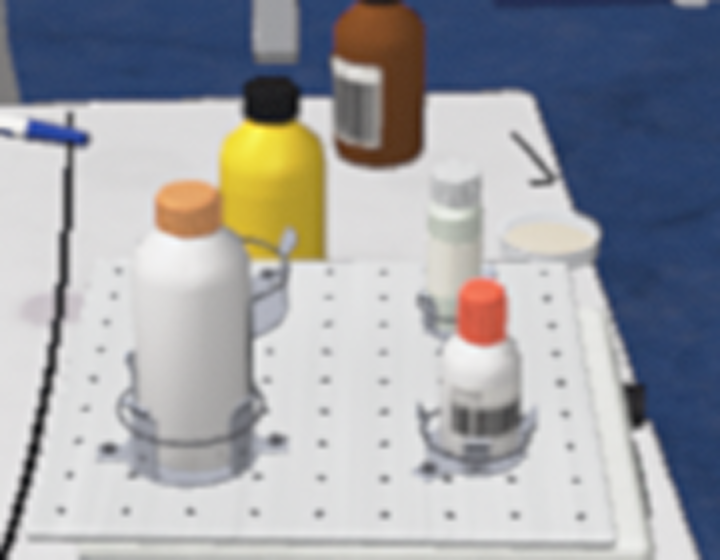

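The side view shows the three placed vessels upright in their clamps: orange cap at (267,212), red cap at (340,238), metal cap at (333,206). The brown bottle is next.

```bash
python3 -m jog '[77,0,357,0,0,0,77,0,357,0,0,0,77,0,357,0,0,0,77,0,357,0,0,0,77,0,357,0,0,0,77,0,357,0,0,0,77,0,357,0,0,0,77,0,357,0,0,0,77,0,357,0,0,0,77,0,357,0,0,0]'; python3 -m jog '[0,0,0,0,0,0,0,0,0,0,0,0,0,0,0,0,0,0]'; python3 - <<'E'
from h import *
c=shot("wrist","w23"); s=manip.read_state();print(s["eef_pos"],s["eef_rot"])
print([(np.round(d["xy"],1),round(d["score"],2),hit(c,d["xy"],0)[:2].round(1)) for d in manip.tip_of("amber_bottle",c)])
print(proj(c,(458,-193,132)),proj(c,(458,-193,0)))
E
```

```text
clock: 24.48
eef_pos: [458.1, -194.3, 254.2]
eef_rot: [-1.57, -0.001, 3.137]
wrist_force: [-0.7, -0.2, 0.2]
finger_gap: 94.1
clock: 24.73
eef_pos: [459.6, -189.0, 254.5]
eef_rot: [-1.571, -0.0, -3.14]
wrist_force: [0.1, 0.1, -0.6]
finger_gap: 94.2
[ 459.68132038 -188.89985763  254.59332138] [-1.57088280e+00 -3.26807706e-05 -3.13996615e+00]
[(array([106.8, 111.6]), 0.97, array([536.4,  -2.1])), (array([278.3, 178.4]), 0.65, array([ 461.5, -193.1]))]
[279.45702785 211.39896975] [278.24311431 181.38928704]
```

View pics/w23.png

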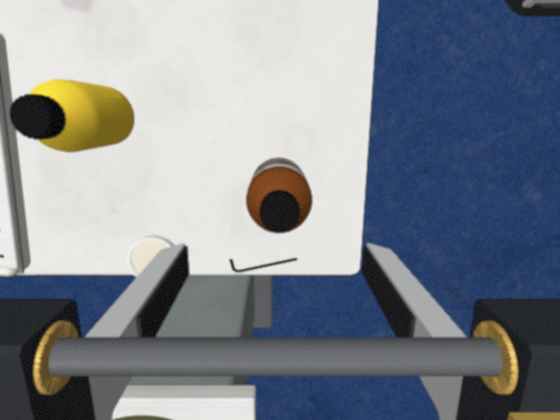

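```bash
python3 -m jog '[0.5,0,4.2,0,0,0,0.5,30,4.2,0,0,0,0.5,70,4.2,0,0,0,0.5,110,4.2,0,0,0,0.5,145,4.2,0,0,0,0.5,165,4.2,0,0,0,0.5,173,4.2,0,0,0,0.5,173,4.2,0,0,0,0.5,173,4.2,0,0,0]'; python3 - <<'E'
from h import *
c=shot("wrist","w24"); s=manip.read_state();print(s["eef_pos"],s["wrist_force"])
E
```

```text
clock: 25.58
eef_pos: [459.5, -194.3, 82.7]
eef_rot: [-1.57, 0.001, -3.141]
wrist_force: [0.4, -1.2, 0.8]
finger_gap: 93.7
[ 459.65183598 -194.48584713   83.17358002] [-0.47423157  0.03898724  0.62424297]
```

View pics/w24.png

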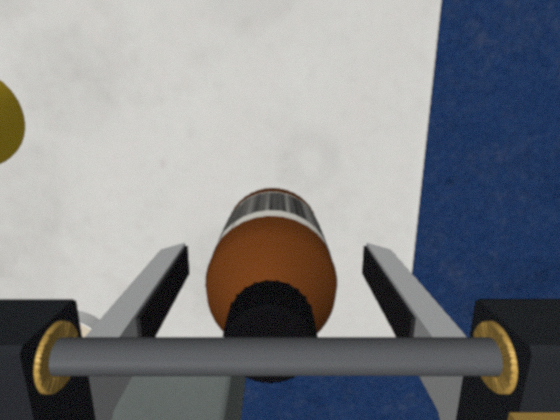

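```bash
python3 -m jog '[0,0,0,0,0,0,0,0,0,0,0,0,0,0,0,0,0,0,0,0,0,0,0,0,0,0,0,0,0,0,0,0,0,0,0,0,0,0,0,0,0,0,0,0,0,0,0,0]' 54 42;  python3 -m jog '[0,-15,0,0,0,0,0,-45,0,0,0,0,0,-85,0,0,0,0,0,-125,0,0,0,0,0,-160,0,0,0,0,0,-180,0,0,0,0,0,-180,0,0,0,0]'
```

```text
clock: 26.3
eef_pos: [459.0, -194.1, 81.9]
eef_rot: [-1.571, 0.0, -3.142]
wrist_force: [-0.9, 3.8, 5.6]
finger_gap: 62.3
clock: 26.88
eef_pos: [459.8, -194.8, 265.6]
eef_rot: [-1.568, 0.006, 3.142]
wrist_force: [0.2, 0.1, -3.2]
finger_gap: 62.5
```

```bash
python3 -m jog '[-106.5,0,-326,0,0,0,-106.5,0,-326,0,0,0,-106.5,0,-326,0,0,0,-106.5,0,-326,0,0,0,-106.5,0,-326,0,0,0,-106.5,0,-326,0,0,0,-106.5,0,-326,0,0,0,-106.5,0,-326,0,0,0,-106.5,0,-326,0,0,0,-106.5,0,-326,0,0,0]';python3 -m jog '[0,0,0,0,0,0,0,0,0,0,0,0,0,0,0,0,0,0,0,0,0,0,0,0]'; python3 - <<'E'
from h import *
c=shot("wrist","w25"); s=manip.read_state();print(s["eef_pos"],s["eef_rot"])
print([(np.round(d["xy"],1),round(d["score"],2),hit(c,d["xy"],60)[:2].round(1)) for d in manip.tip_of("clamp_69",c)])
E
```

```text
clock: 27.72
eef_pos: [565.1, 134.3, 258.7]
eef_rot: [-1.57, -0.004, -3.138]
wrist_force: [-0.1, -0.8, -2.6]
finger_gap: 62.4
clock: 28.05
eef_pos: [565.3, 130.7, 261.6]
eef_rot: [-1.571, 0.0, 3.14]
wrist_force: [0.6, -0.2, -3.4]
finger_gap: 62.6
[565.31532753 130.86673766 261.73354443] [-1.57078223e+00  1.82487549e-04  3.14027234e+00]
[(array([147.6, 294.3]), 0.71, array([446.3, 272.3]))]
```

View pics/w25.png

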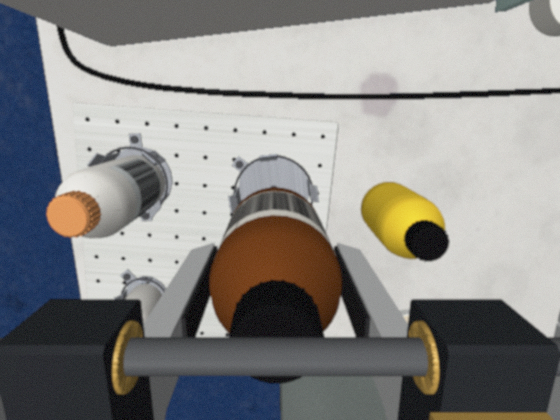

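```bash
python3 -m jog '[0,30,-1.5,0,0,0,0,55,-1.5,0,0,0,0,66,-1.5,0,0,0,0,66,-1.5,0,0,0,0,66,-1.5,0,0,0]'; python3 - <<'E'
from h import *
c=shot("wrist","w26"); s=manip.read_state();print(s["eef_pos"],s["eef_rot"])
d=shot("side","s26")
cv2.imwrite("pics/s26b.png",cv2.resize(d["img"][140:280,220:340,::-1],None,fx=4.2,fy=4.2,interpolation=cv2.INTER_CUBIC))
E
```

```text
clock: 28.57
eef_pos: [565.6, 133.2, 196.4]
eef_rot: [-1.571, 0.0, 3.141]
wrist_force: [0.8, -0.4, -2.9]
finger_gap: 62.5
[565.94235414 133.30221391 197.20013202] [-1.57112204e+00  1.88247876e-03  3.14141871e+00]
```

View pics/w26.png

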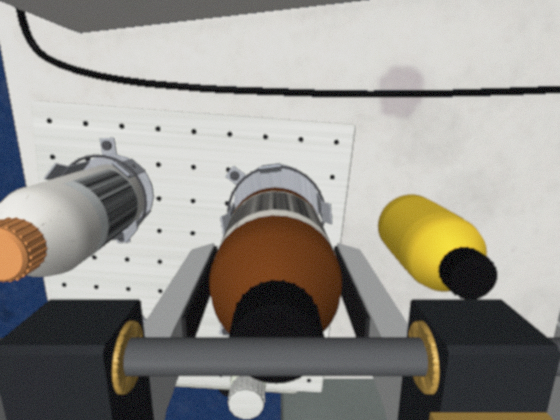

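View pics/s26b.png

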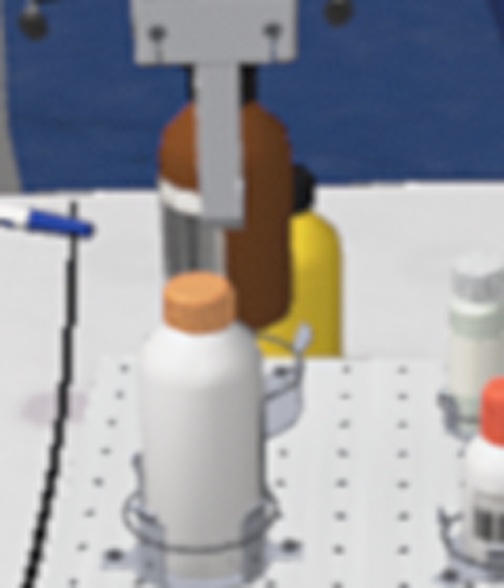

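```bash
python3 -m jog '[0.5,0,0.7,0,0,0,0.5,10,0.7,0,0,0,0.5,20,0.7,0,0,0,0.5,30,0.7,0,0,0,0.5,35,0.7,0,0,0,0.5,35,0.7,0,0,0]'; python3 - <<'E'
from h import *
c=shot("wrist","w27"); s=manip.read_state();print(s["eef_pos"],s["wrist_force"])
d=shot("side","s27")
cv2.imwrite("pics/s27b.png",np.hstack([cv2.resize(d["img"][160:280,230:330,::-1],None,fx=4,fy=4,interpolation=cv2.INTER_CUBIC)]))
E
```

```text
clock: 29.17
eef_pos: [564.7, 132.6, 159.1]
eef_rot: [-1.571, -0.001, 3.142]
wrist_force: [3.3, 0.5, -6.3]
finger_gap: 62.6
[564.83535468 132.57117182 159.81075314] [ 2.38316775 -0.21180291 -5.03735763]
```

View pics/s27b.png

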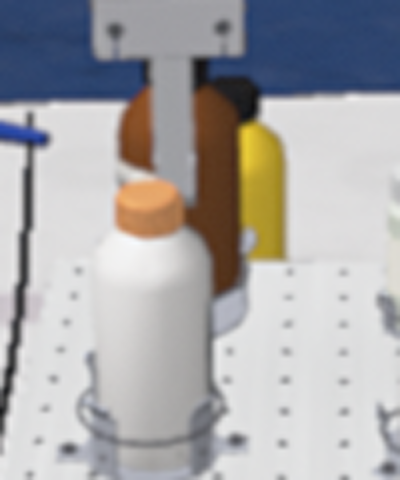

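View pics/w27.png

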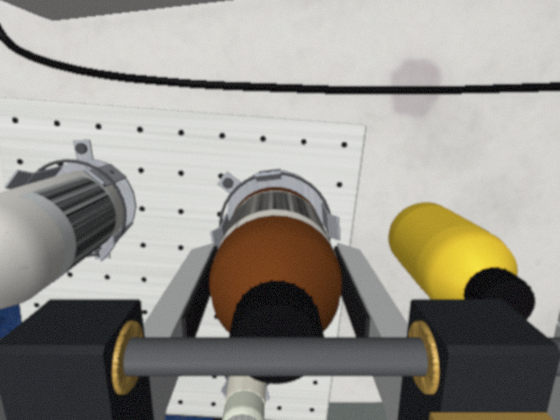

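```bash
python3 -m jog '[0,5,0,0,0,0,0,9,0,0,0,0,0,11,0,0,0,0,0,11,0,0,0,0]'; python3 -m jog '[0,1,0,0,0,0,0,1.5,0,0,0,0]';  python3 -m jog '[0,1,0,0,0,0,0,1,0,0,0,0]'
```

```text
clock: 29.6
eef_pos: [564.9, 132.6, 149.3]
eef_rot: [-1.571, -0.0, -3.142]
wrist_force: [3.6, 1.3, -4.8]
finger_gap: 62.3
clock: 29.77
eef_pos: [565.0, 132.6, 148.3]
eef_rot: [-1.571, 0.0, -3.142]
wrist_force: [2.0, 1.0, -0.9]
finger_gap: 62.4
clock: 29.93
eef_pos: [564.9, 132.6, 147.2]
eef_rot: [-1.571, 0.0, -3.142]
wrist_force: [2.5, 0.9, -2.8]
finger_gap: 62.4
```

```bash
python3 -m jog '[-1,0,0,0,0,0,-1,0,0,0,0,0]'; python3 -m jog '[-0.5,1,0,0,0,0,-0.5,1,0,0,0,0]';  python3 -m jog '[0,1,0,0,0,0,0,1,0,0,0,0]'
```

```text
clock: 30.1
eef_pos: [565.6, 132.6, 146.9]
eef_rot: [-1.571, -0.001, 3.142]
wrist_force: [-0.2, -0.8, -3.6]
finger_gap: 62.4
clock: 30.27
eef_pos: [566.1, 132.6, 145.8]
eef_rot: [-1.571, -0.001, 3.142]
wrist_force: [-0.4, 0.3, -3.0]
finger_gap: 61.9
clock: 30.43
eef_pos: [566.3, 132.6, 145.0]
eef_rot: [-1.571, -0.0, -3.142]
wrist_force: [0.1, 0.8, -3.5]
finger_gap: 62.6
```

```bash
python3 -m jog '[-0.5,0.7,0,0,0,0,-0.5,0.7,0,0,0,0]';  python3 -m jog '[0,0.7,0,0,0,0,0,0.7,0,0,0,0]'
```

```text
clock: 30.6
eef_pos: [566.9, 132.7, 145.0]
eef_rot: [-1.571, 0.0, -3.142]
wrist_force: [-2.1, 0.3, 3.8]
finger_gap: 62.5
clock: 30.77
eef_pos: [567.0, 132.7, 144.9]
eef_rot: [-1.571, 0.001, -3.142]
wrist_force: [-5.1, -0.1, 9.7]
finger_gap: 62.8
```

Foot contact at TCP z 145, as predicted. Now I release, go straight up and look.

```bash
python3 -m jog '[0,0,0,0,0,0,0,0,0,0,0,0,0,0,0,0,0,0,0,0,0,0,0,0,0,0,0,0,0,0]' 84; python3 -m jog '[0,-35,0,0,0,0,0,-75,0,0,0,0,0,-110,0,0,0,0,0,-120,0,0,0,0,40,-120,40,0,0,0,80,-120,80,0,0,0,110,-120,110,0,0,0,110,-120,150,0,0,0,110,-120,180,0,0,0,110,-120,180,0,0,0]'; python3 -m jog '[0,0,0,0,0,0,0,0,0,0,0,0,0,0,0,0,0,0]'; python3 - <<'E'
from h import *
s=manip.read_state();print(s["eef_pos"],s["wrist_force"])
d=shot("side","s30")
cv2.imwrite("pics/s30b.png",cv2.resize(d["img"][150:300,220:400,::-1],None,fx=4,fy=4,interpolation=cv2.INTER_CUBIC))
t=shot("top","t30")
cv2.imwrite("pics/t30b.png",cv2.resize(t["img"][140:310,100:340,::-1],None,fx=3.3,fy=3.3,interpolation=cv2.INTER_CUBIC))
shot("wrist","w30")
E
```

```text
clock: 31.18
eef_pos: [566.9, 132.6, 143.6]
eef_rot: [-1.571, -0.0, 3.142]
wrist_force: [0.6, 0.8, -0.2]
finger_gap: 83.8
clock: 32.02
eef_pos: [455.6, -51.0, 263.8]
eef_rot: [-1.57, 0.0, 3.139]
wrist_force: [-0.1, 0.2, 0.5]
finger_gap: 83.7
clock: 32.27
eef_pos: [457.1, -46.4, 263.5]
eef_rot: [-1.571, -0.0, -3.141]
wrist_force: [-0.1, -0.1, -0.5]
finger_gap: 83.5
[457.12813877 -46.3936478  263.45610263] [-0.08978181 -0.14644654 -0.52814663]
```

View pics/s30b.png

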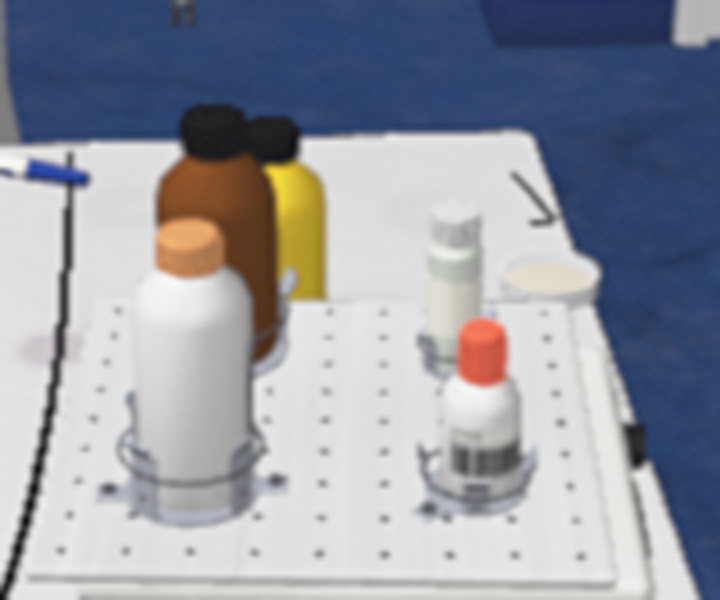

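View pics/t30b.png

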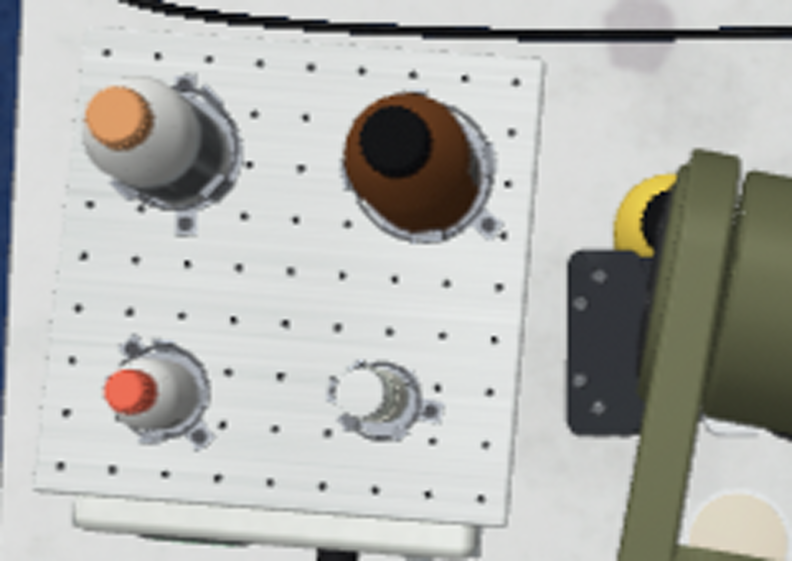

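View pics/w30.png

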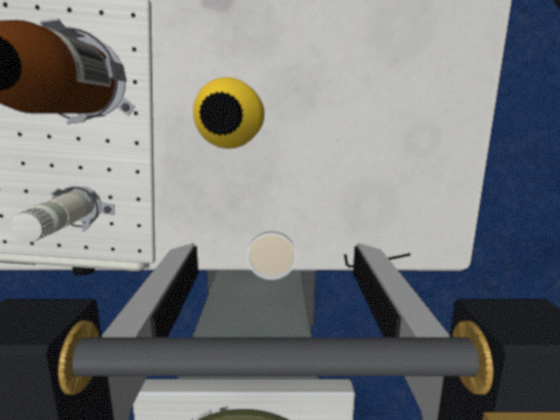

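```bash
python3 - <<'E'
from h import *
c=manip.camera("top")
for n,uv,z in [("amber",(395/3.3+100,141/3.3+140),195),("dil",(118/3.3+100,117/3.3+140),194),("stain",(130/3.3+100,390/3.3+140),145),("pot",(360/3.3+100,391/3.3+140),148)]: print(n,hit(c,uv,z).round(1))
print(manip.sign_off())
E
```

```text
amber [563.4 130.4 195. ]
dil [575.  263.9 194. ]
stain [445.9 267.3 145. ]
pot [445.7 151.9 148. ]
the job is handed in; nothing more can be done
None
```

All four vessels are standing upright in their own clamps, and I handed the job in at about 32 s of the 109 s allowed. The brown bottle is in clamp_69, the white bottle in clamp_60, the small bottle in clamp_43 and the sample pot in clamp_34. I left the yellow look-alike alone.

- **Lowering:** I lowered each vessel until the wrist force showed its foot had touched the base, then let go. The touch came at the expected height for three of them. The pot had slipped about 3.5 mm lower in the fingers as it was picked up, so its contact came that much earlier.
- **Brown bottle:** it rubbed lightly against one clamp arm on the way down (about 3 N). I shifted it about 1–2 mm and the rubbing stopped before it touched down.
- **Last checks:** the final side and top pictures show all four upright inside their arms, with the gripper well clear. Cap centres in the last top picture lie within about 5 mm of the clamp centres. The largest differences are the small bottle (about 4–5 mm) and the pot (about 3–4 mm). Those are my eye readings from an enlarged crop, and they are larger than the 3 mm play. The side picture shows both standing straight, so I took this as reading error.
- **Camera agreement:** the top and wrist cameras disagreed by about 1–3 mm on where the clamps were. I used values in between, leaning towards the wrist camera.

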